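Closing the cheese counter: each cheese on its board under its own cover

ROBOT

A 7-joint arm with a two-finger parallel gripper is mounted at the origin on a cart in front of the work surface, level with it; the furniture and walls round the work are solid. World frame = base frame: x ahead of the robot, y to its left, z up, the work surface at z = 0. Lengths are in m, angles in rad, forces in N, time in s.
With the tool pointing down it reaches from about 0.425 to 0.875 m from the base axis. Payload 8.4 kg.
Tool frame: the origin (TCP) lies midway between the tips of the shut fingers; the grasp point (between the pads) lies ctrl.tcp_to_grasp behind it (ctrl.tcp_to_grasp is the distance from the TCP to the grasp point, in m); z points along the fingers, y is the direction in which the jaws open and shut (so a half turn about z gives the same grasp; the last joint's range is limited). The gripper opens to 85 mm and grips with 20 to 120 N. Pads are 22 mm wide; open, the fingers measure 114 mm over their backs; the gripper's body (76 mm by 85 mm) begins 54 mm behind the grasp point. The pads swing forward as they close: fully open they stand 13 mm farther back than shut.
Start: joints at [1.079, 0.333, 0.04, 1.465, -0.013, 1.343, -0.059], TCP at [0.249, -0.6, 0.231] pointing down, gripper open.
Joint ranges: [-2.58, 2.58], [-0.38, 2.09], [-1.3, 1.39], [0.25, 2.4], [-1.5, 4.64], [0.08, 2.09], [-2.65, 2.65]. Speed limits (rad/s): [2.22, 2.22, 2.79, 2.79, 3.14, 3.14, 3.14].

INTERFACE

Orientations are given as a unit quaternion [w, x, y, z].
In Python, from bench import ctrl gives the robot as it stands.
- The arm moves only by the tool send_rows, never from a script. Its argument "plan" is a list of rows, each an object of numbers: "x", "y", "z": the shift along the tool's x, y, z in mm; "rx", "ry", "rz": the turn, a rotation vector about the tool's x, y, z in rad. In form: [{"x": .., "y": .., "z": .., "rx": .., "ry": .., "rz": ..}, ...]. A call has 1 to 12 rows; each row shifts and turns the commanded pose from where the row before left it, along the tool's axes as they then stand; what a row does not reach is not made up. A row lasts 1/12 s, in which the tool goes at most 41.7 mm and 7.16 degrees, less where a joint would pass 70% of its speed; a pose out of reach is approached as far as the arm can. A call is refused whole if a number of a shift passes 41.7 or a number of a turn 0.125, either way. A call with a gripper value outside its range is refused whole. "grip" is the finger opening in mm, from 0 to 85.4, set as the call begins (left out, the last holds). The fingers move at their own pace and stop on an object; "squeeze" is the grip in N (left out, the last holds). Time passes only in rows, so rows that do not move let the fingers close. It gives the time, the measured TCP pose, the force and the opening at its end, in the units of the state.
- ctrl.read_state(): the state, without advancing time (a new reading comes with each control period).
- ctrl.snapshot(name): name is "side" or "top"; returns a dict with "img" (384x512x3 uint8, blue, green, red), "K" (3x3 intrinsics, pixels), "position" and "rotation" of the camera in the world. Camera axes: x right, y up, looking along -z (the intrinsics and any distortion apply to the point x, -y, -z); pixel columns grow to the right and rows downward; lengths in m; the calibration is good to about 2 mm. A picture is of the moment at which its call begins. There is no depth.
- ctrl.finish_job(): hands the job in, once; it reports no verdict.
The state is a dict: "clock": time; "joints": joint angles; "joint_vel": joint speeds; "joint_torque": joint torques, N m; "tool_pos": TCP position; "tcp_rot": TCP orientation; "contact_force": force on the tool from outside, world axes, zero at the start; "moment": the same for the moment, N m; "width": opening from 0.0 (shut) to 1.0 (fully open).
Only numpy, scipy, OpenCV 4.12 (cv2) and the standard library are available. Lean on these libraries where they do the work, as an engineer would, in place of code of your own. Each camera call takes 0.05 s, during which the arm holds its last target. There are 200 camera calls.

TASK

Put the cheeses away for the night: lay the grey log cheese that lies alone beside the wire slicer on the bare oblong board, lengthwise and centred on its raised step. Then set the matching clear cover over each board, oblong over the log and round over the white drum cheese, down level until its rim sits fully home around the step, without letting it drop and without shoving the drum. The square cover belongs to a board that is in the wash: leave it where it stands.

Things in the scene. Friction and masses are not known exactly. Their poses are not given: they have to be found in the camera images.
- log_center (a point): centre of the loose grey log cheese (lying cylinder 42 wide, 144 long, 38 high, 0.2 kg); its length runs along this point's y, z is up. The centre is 19 mm above what it lies on. It lies alone on the slate, to the right of the wire slicer
- oblong_board: oblong wooden board, does not move, 104 x 216 mm and 16 mm thick, long side along its y; origin under its centre at counter height. On top, in the middle, a raised step 57 x 163 mm, 8 mm high, with its edge bevelled 3 mm; the log lies on the step (lengthwise along y, either way round). Both boards lie to the robot's right; between them and the covers stands a fixed row of half wheels of cheese up to 72 mm high
- oblong_step (a point): centre of the top of the oblong board's raised step (24 mm above the counter): where the underside of the log goes. Axes as the board
- oblong_seat (a point): centre of the oblong board's flat top, at the foot of the raised step (16 mm above the counter): where the centre of the oblong cover's rim comes when home. Axes as the board
- oblong_cover: clear box cover with a steel band round its rim, open below, 69 x 175 mm outside, 63 x 169 mm inside, 60 mm high (57 mm inside), 0.22 kg, long side along its y; origin at the centre of its open underside. It goes over the step with 3 mm to spare on every side, either way round
- oblong_grip (a point): centre of the dark wooden bar on the oblong cover, 84 mm above the cover's rim: bar 18 mm wide (x), 76 mm long (y), 20 mm high; pinch across its width. Under it are 14 mm of free height
- round_seat (a point): centre of the round wooden board's flat top (16 mm above the counter), at the foot of its raised step: where the centre of the round cover's rim comes when home. The board does not move: 136 mm across, step 93 mm across and 8 mm high with its edge bevelled 3 mm
- drum_center (a point): centre of the white drum cheese standing in the middle of the round board's step: 62 mm across, 72 mm high, its top 96 mm above the counter; loose, 0.2 kg. Axis z up
- round_cover: clear round cover with a steel band round its rim, open below, 104 mm across outside (107 over the band), 98 mm inside, 98 mm high (94 mm inside), 0.22 kg; origin at the centre of its open underside. It goes over the round step with 2.5 mm to spare all round
- round_knob (a point): centre of the dark wooden knob on the round cover, 122 mm above the cover's rim: 32 mm across; its grip band is 14 mm high, with 14 mm of stem below it, and its top is 135 mm above the rim: the three covers stand in one row, so carry things over it with room to spare. Any yaw
- square_knob (a point): centre of the knob on the square clear cover (100 x 100 mm, 78 mm high, knob centre 102 mm above its rim). It fits neither board and is to stay where it stands
Mind the look-alikes: they are no part of the job. Leave any red look-alike of the round_cover alone.

How it is judged:
By the outcome, as a careful person would: the job done as asked, in the order asked, and still so for the second after the job is handed in, with the robot touching nothing.
It also fails if it takes over 72 s, if anything falls off the work surface, if the arm or the gripper's body presses on something with over 40 N, if the wrist force passes 120 N, or if a joint passes its speed limit or range.

## Working session

There is one attempt and no reset: what is moved stays moved. The work goes in short steps, Python scripts to look and compute and a tool call to move; the robot and the scene stay as the last step left them, time stands still between calls to the robot, and variables do not carry over. Pictures are saved under pics/ and viewed, about 8 in all and at most 12, crops included, and the job is handed in when it is done.

Besides the shell and the picture viewer there is one more tool, called after "Request:" in YAML: its name, and indented under it one key for each argument. send_rows: Moves the arm, as the interface text tells. Its arguments: {"type":"object","properties":{"plan":{"type":"array","items":{"type":"object","properties":{"x":{"type":"number"},"y":{"type":"number"},"z":{"type":"number"},"rx":{"type":"number"},"ry":{"type":"number"},"rz":{"type":"number"}}}},"grip":{"type":"number"},"squeeze":{"type":"number"}},"required":["plan"]}

```bash
ls; mkdir -p pics
python3 - <<'E'
from bench import ctrl
import cv2,numpy as np
s=ctrl.read_state();print({k:np.round(v,3).tolist() for k,v in s.items()},ctrl.tcp_to_grasp)
for n in("side","top"):
    d=ctrl.snapshot(n);cv2.imwrite(f"pics/{n}0.png",d["img"]);print(n,d["K"],d["position"],d["rotation"],[k for k in d])
E
```

```text
pics
{'clock': 0.0, 'joints': [1.079, 0.334, 0.04, 1.466, -0.013, 1.343, -0.059], 'joint_vel': [0.0, 0.0, 0.001, -0.0, -0.002, -0.001, 0.002], 'joint_torque': [0.002, -65.855, 1.367, -40.556, 0.017, 0.013, -0.0], 'tool_pos': [0.249, -0.6, 0.23], 'tcp_rot': [-0.001, 0.981, 0.195, -0.0], 'contact_force': [0.413, -0.0, -0.495], 'moment': [-0.001, -0.014, 0.02], 'width': 0.998} 0.0187
side [[393.0529497    0.         256.46177393]
 [  0.         393.0529497  187.9973605 ]
 [  0.           0.           1.        ]] [0.12653145 0.99309361 1.06041733] [-0.23430299 -0.09697075  0.40427048  0.87878562] ['img', 'K', 'position', 'rotation']
top [[467.54325639   0.         255.70436616]
 [  0.         467.54325639 183.23392518]
 [  0.           0.           1.        ]] [0.52848773 0.03056527 1.50400764] [ 0.71149321  0.02865758 -0.0279517  -0.70155175] ['img', 'K', 'position', 'rotation']
```

View images.

View pics/top0.png

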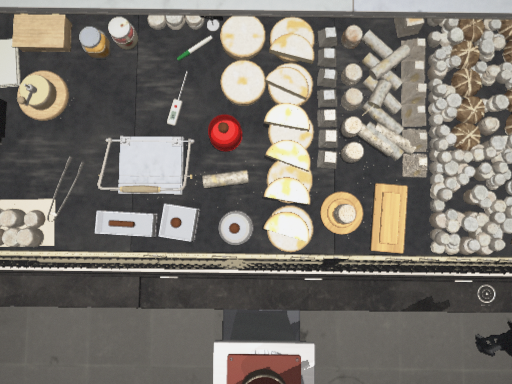

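View pics/side0.png

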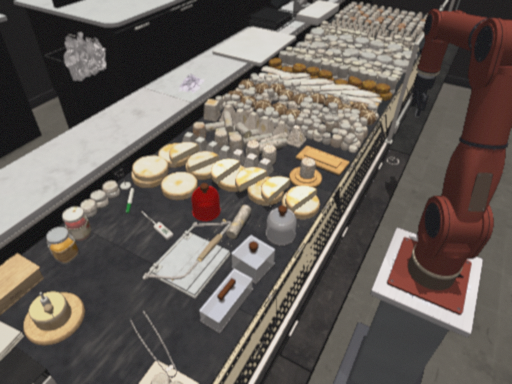

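```bash
cat > h.py <<'E'
import cv2,numpy as np
from scipy.spatial.transform import Rotation as R
from bench import ctrl
def cam(d): 
    q=d["rotation"]; return d["K"],np.array(d["position"]),R.from_quat([q[1],q[2],q[3],q[0]]).as_matrix()
def ray(d,uv,z):
    K,p,M=cam(d); uv=np.atleast_2d(uv)
    c=np.c_[(uv[:,0]-K[0,2])/K[0,0],-(uv[:,1]-K[1,2])/K[1,1],-np.ones(len(uv))]@M.T
    return p+c*((z-p[2])/c[:,2])[:,None]
def proj(d,P):
    K,p,M=cam(d); c=(np.atleast_2d(P)-p)@M
    return np.c_[K[0,2]+K[0,0]*c[:,0]/-c[:,2],K[1,2]+K[1,1]*c[:,1]/c[:,2]]
def tri(obs): # obs: list of (d,uv)
    A=np.zeros((3,3));b=np.zeros(3)
    for d,uv in obs:
        p=cam(d)[1]; r=ray(d,uv,0)[0]-p; r/=np.linalg.norm(r); P=np.eye(3)-np.outer(r,r); A+=P;b+=P@p
    return np.linalg.solve(A,b)
E
python3 - <<'E'
from h import *
d=ctrl.snapshot("top");s=ctrl.snapshot("side")
im=d["img"];up=lambda im,x0,x1,y0,y1,k:cv2.resize(im[y0:y1,x0:x1],None,fx=k,fy=k,interpolation=cv2.INTER_CUBIC)
C=np.zeros((600,800,3),np.uint8)
a=up(im,85,260,200,250,4);C[:200,:700]=a      # covers
b=up(im,315,415,178,258,4);C[200:520,:400]=b
c=up(im,195,255,165,195,4);C[200:320,410:650]=c
e=up(s["img"],195,300,200,330,2.0);C[330:590,410:620]=e
f=up(s["img"],280,360,140,190,2);C[330:430,630:790]=f
cv2.imwrite("pics/c1.png",C)
print("tests",ray(d,[[256,375],[225,179],[342,212],[389,218],[126,224],[235,228]],0.0).round(3))
hsv=cv2.cvtColor(im,cv2.COLOR_BGR2HSV)
for p in[(405,218),(380,250),(389,218),(325,212),(225,179),(210,185),(235,228),(124,224),(222,190)]:print(p,hsv[p[1],p[0]])
E
```

```text
tests [[ 0.048  0.024  0.   ]
 [ 0.661  0.132  0.   ]
 [ 0.56  -0.245  0.   ]
 [ 0.543 -0.396  0.   ]
 [ 0.512  0.447  0.   ]
 [ 0.504  0.097  0.   ]]
(405, 218) [ 17 105 167]
(380, 250) [ 19 111 230]
(389, 218) [ 21 105 240]
(325, 212) [ 19 108 233]
(225, 179) [ 20  26 222]
(210, 185) [ 20  33 161]
(235, 228) [ 10 150 122]
(124, 224) [ 11 151 120]
(222, 190) [130  12  64]
```

View pics/c1.png

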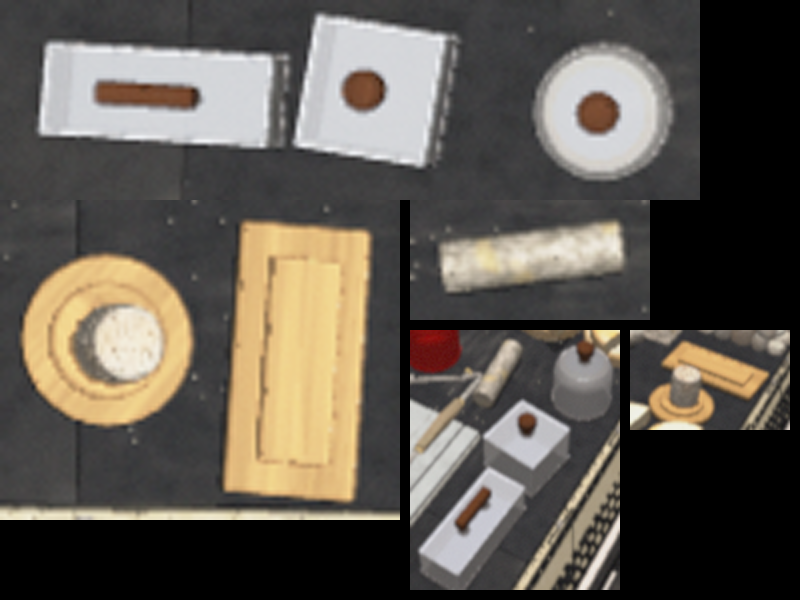

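```bash
cat > m.py <<'E'
from h import *
def blob(im,lo,hi,box,close=0):
    x0,x1,y0,y1=box; k=4
    c=cv2.resize(im[y0:y1,x0:x1],None,fx=k,fy=k,interpolation=cv2.INTER_CUBIC)
    m=cv2.inRange(cv2.cvtColor(c,cv2.COLOR_BGR2HSV),np.array(lo),np.array(hi))
    if close:m=cv2.morphologyEx(m,cv2.MORPH_CLOSE,np.ones((close,close)))
    ct=max(cv2.findContours(m,cv2.RETR_EXTERNAL,cv2.CHAIN_APPROX_NONE)[0],key=cv2.contourArea)
    f=lambda p:(np.array(p,float)+.5)/k-.5+[x0,y0]
    return f(ct[:,0])
def rect(d,ct,z):
    P=ray(d,ct,z)[:,:2]; (c,(w,h),a)=cv2.minAreaRect((P*1000).astype(np.float32))
    b=cv2.boxPoints((c,(w,h),a)); e=b[1]-b[0],b[2]-b[1]; L=max(e,key=np.linalg.norm)
    th=np.degrees(np.arctan2(L[1],L[0]))
    M=cv2.moments((P*1000).astype(np.float32).reshape(-1,1,2)); 
    return np.round([*c,w,h,(th+90)%180-90, M["m10"]/M["m00"],M["m01"]/M["m00"]],1)
def circ(d,ct,z):
    P=(ray(d,ct,z)[:,:2]*1000).astype(np.float32); e=cv2.fitEllipse(P); return np.round([*e[0],*e[1]],1)
E
python3 - <<'E'
from m import *
d=ctrl.snapshot("top");s=ctrl.snapshot("side");im=d["img"]
W=((10,70,120),(28,255,255));B=((0,100,40),(16,255,200))
print("oblong board",rect(d,blob(im,*W,(365,415,178,253)),.016))
print("round board",circ(d,blob(im,*W,(315,367,185,240),9),.016))
print("drum",circ(d,blob(im,(0,0,195),(180,70,255),(325,362,195,230)),.096))
print("log",rect(d,blob(im,(0,0,110),(180,120,255),(197,253,167,193)),.025))
print("bar",rect(d,blob(im,*B,(100,145,212,236)),.090))
print("oblong top",rect(d,blob(im,(0,0,165),(180,80,255),(90,152,207,239),5),.060))
print("sq top",rect(d,blob(im,(0,0,165),(180,80,255),(156,202,200,245),5),.078))
print("knob",circ(d,blob(im,*B,(222,250,215,240)),.122))
print("rtop",circ(d,blob(im,(0,0,90),(180,90,255),(215,257,205,250),5),.09))
print("sqknob",circ(d,blob(im,*B,(165,190,210,235)),.102))
ts=s["img"]
for n,bx,tb,z in(("knob",(272,294,196,216),(222,250,215,240),.122),("bar",(215,242,275,300),(100,145,212,236),.084)):
    a=blob(ts,*B,bx).astype(np.float32);b=blob(im,*B,tb).astype(np.float32)
    ca=[cv2.moments(x.reshape(-1,1,2)) for x in(a,b)];ca=[(q["m10"]/q["m00"],q["m01"]/q["m00"]) for q in ca]
    print(n,ca,"tri",tri([(s,ca[0]),(d,ca[1])]).round(4),"side@z",ray(s,ca[0],z).round(4))
E
```

```text
oblong board [ 544.3 -391.7  105.   217.5   -4.2  544.5 -391.7]
round board [ 558.5 -240.5  135.3  135.6]
drum [ 555.2 -242.8   50.7   53.6]
log [660.9 130.3  41.1 146.9 -82.1 660.9 130.3]
bar [515.5 436.1  74.3  14.3  87.3 515.4 436.4]
oblong top [515.4 437.5 176.5  71.3  87.4 515.1 438.4]
sq top [521.1 270.1 101.2 101.9  -8.3 521.  270.2]
knob [507.1  94.6  26.6  26.7]
rtop [507.9  92.1 103.1 105.3]
sqknob [521.2 270.6  26.2  28.3]
knob [(282.2474392111813, 209.11772448784222), (234.05442217930147, 227.7601601480766)] tri [0.5085 0.0949 0.1269] side@z [[0.5118 0.0908 0.122 ]]
bar [(225.9489046457253, 288.7549176578225), (121.18682380216383, 223.19643225141678)] tri [0.5172 0.4386 0.0856] side@z [[0.5197 0.4384 0.084 ]]
```

Request:
send_rows:
  plan:
    - {"rz": -0.12}
    - {"rz": -0.12}
    - {"rz": -0.12}
    - {"rz": -0.12}
    - {"rz": -0.12}
    - {"rz": -0.12}
    - {"rz": -0.12}
    - {"rz": -0.12}
    - {"rz": -0.12}
    - {"rz": -0.1}
    - {"z": -10}
  grip: 85
  squeeze: 40

```text
$.plan[0]: bad value
```

Request:
send_rows:
  plan:
    - {"x": 0, "y": 0, "z": 0, "rx": 0, "ry": 0, "rz": -0.12}
    - {"x": 0, "y": 0, "z": 0, "rx": 0, "ry": 0, "rz": -0.12}
    - {"x": 0, "y": 0, "z": 0, "rx": 0, "ry": 0, "rz": -0.12}
    - {"x": 0, "y": 0, "z": 0, "rx": 0, "ry": 0, "rz": -0.12}
    - {"x": 0, "y": 0, "z": 0, "rx": 0, "ry": 0, "rz": -0.12}
    - {"x": 0, "y": 0, "z": 0, "rx": 0, "ry": 0, "rz": -0.12}
    - {"x": 0, "y": 0, "z": 0, "rx": 0, "ry": 0, "rz": -0.12}
    - {"x": 0, "y": 0, "z": 0, "rx": 0, "ry": 0, "rz": -0.12}
    - {"x": 0, "y": 0, "z": 0, "rx": 0, "ry": 0, "rz": -0.12}
    - {"x": 0, "y": 0, "z": -10, "rx": 0, "ry": 0, "rz": -0.1}
  grip: 85
  squeeze: 40

```text
clock: 1.13
tool_pos: [0.2483, -0.5996, 0.2393]
tcp_rot: [-0.002, 0.704, 0.71, 0.001]
contact_force: [0.3, 0.2, -0.9]
width: 0.992
```

Request:
send_rows:
  plan:
    - {"x": 36, "y": 20, "z": 0, "rx": 0, "ry": 0, "rz": 0}
    - {"x": 36, "y": 20, "z": 0, "rx": 0, "ry": 0, "rz": 0}
    - {"x": 36, "y": 20, "z": 0, "rx": 0, "ry": 0, "rz": 0}
    - {"x": 36, "y": 20, "z": 0, "rx": 0, "ry": 0, "rz": 0}
    - {"x": 36, "y": 20, "z": 0, "rx": 0, "ry": 0, "rz": 0}
    - {"x": 36, "y": 20, "z": 0, "rx": 0, "ry": 0, "rz": 0}
    - {"x": 36, "y": 20, "z": 0, "rx": 0, "ry": 0, "rz": 0}
    - {"x": 36, "y": 20, "z": 0, "rx": 0, "ry": 0, "rz": 0}
    - {"x": 36, "y": 20, "z": 0, "rx": 0, "ry": 0, "rz": 0}
    - {"x": 36, "y": 20, "z": 0, "rx": 0, "ry": 0, "rz": 0}

```text
clock: 1.97
tool_pos: [0.4486, -0.2382, 0.2416]
tcp_rot: [0.0, 0.706, 0.708, -0.0]
contact_force: [1.5, -0.7, 0.2]
width: 0.997
```

Request:
send_rows:
  plan:
    - {"x": 36, "y": 20, "z": 0, "rx": 0, "ry": 0, "rz": 0}
    - {"x": 36, "y": 20, "z": 0, "rx": 0, "ry": 0, "rz": 0}
    - {"x": 36, "y": 20, "z": 0, "rx": 0, "ry": 0, "rz": 0}
    - {"x": 36, "y": 20, "z": 0, "rx": 0, "ry": 0, "rz": 0}
    - {"x": 36, "y": 20, "z": 0, "rx": 0, "ry": 0, "rz": 0}
    - {"x": 36, "y": 20, "z": 0, "rx": 0, "ry": 0, "rz": 0}
    - {"x": 36, "y": 20, "z": 0, "rx": 0, "ry": 0, "rz": 0}
    - {"x": 36, "y": 20, "z": 0, "rx": 0, "ry": 0, "rz": 0}
    - {"x": 36, "y": 20, "z": 0, "rx": 0, "ry": 0, "rz": 0}
    - {"x": 20, "y": 10, "z": 0, "rx": 0, "ry": 0, "rz": -0.12}
    - {"x": 0, "y": 0, "z": 0, "rx": 0, "ry": 0, "rz": 0}

```text
clock: 2.88
tool_pos: [0.6377, 0.1111, 0.2407]
tcp_rot: [-0.002, 0.657, 0.754, 0.001]
contact_force: [-1.1, 1.6, 1.0]
width: 0.992
```

Request:
send_rows:
  plan:
    - {"x": 8, "y": 13, "z": 20, "rx": 0, "ry": 0, "rz": 0}
    - {"x": 8, "y": 13, "z": 30, "rx": 0, "ry": 0, "rz": 0}
    - {"x": 0, "y": 0, "z": 35, "rx": 0, "ry": 0, "rz": 0}
    - {"x": 0, "y": 0, "z": 35, "rx": 0, "ry": 0, "rz": 0}
    - {"x": 0, "y": 0, "z": 35, "rx": 0, "ry": 0, "rz": 0}
    - {"x": 0, "y": 0, "z": 30, "rx": 0, "ry": 0, "rz": 0}
    - {"x": 0, "y": 0, "z": 20, "rx": 0, "ry": 0, "rz": 0}
    - {"x": 0, "y": 0, "z": 15, "rx": 0, "ry": 0, "rz": 0}
    - {"x": 0, "y": 0, "z": 10, "rx": 0, "ry": 0, "rz": 0}
    - {"x": 0, "y": 0, "z": 0, "rx": 0, "ry": 0, "rz": 0}

```text
clock: 3.72
tool_pos: [0.6603, 0.1227, 0.0095]
tcp_rot: [-0.001, 0.663, 0.749, -0.001]
contact_force: [-0.0, 0.3, 0.3]
width: 0.993
```

Request:
send_rows:
  plan:
    - {"x": 0, "y": 0, "z": 3, "rx": 0, "ry": 0, "rz": 0}
    - {"x": 0, "y": 0, "z": 0, "rx": 0, "ry": 0, "rz": 0}

```text
clock: 3.88
tool_pos: [0.662, 0.1235, 0.0094]
tcp_rot: [0.001, 0.663, 0.749, 0.001]
contact_force: [-0.2, -0.0, -0.9]
width: 0.997
```

Run:
```python
from m import *
im=ctrl.snapshot("top")["img"];s=ctrl.snapshot("side")["img"]
up=lambda im,x0,x1,y0,y1,k:cv2.resize(im[y0:y1,x0:x1],None,fx=k,fy=k,interpolation=cv2.INTER_CUBIC)
cv2.imwrite("pics/g1.png",np.hstack([up(im,180,270,130,220,4),up(s,180,270,160,250,4)]))
```

```text
(no output)
```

View pics/g1.png

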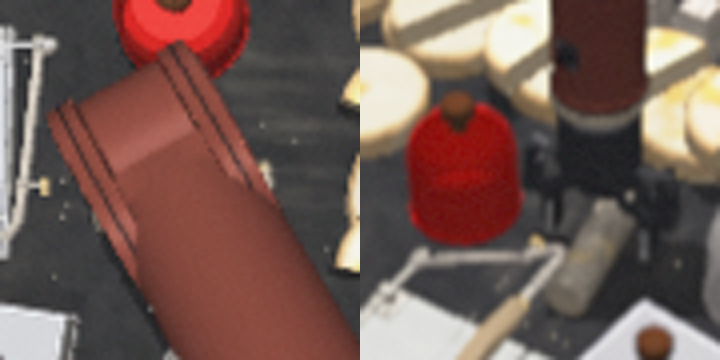

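Request:
send_rows:
  plan:
    - {"x": 6.5, "y": 0, "z": 3, "rx": 0, "ry": 0, "rz": 0}
    - {"x": 0, "y": 0, "z": 0, "rx": 0, "ry": 0, "rz": 0}

```text
clock: 4.15
tool_pos: [0.6603, 0.1315, 0.0057]
tcp_rot: [-0.0, 0.662, 0.749, 0.001]
contact_force: [-0.3, 0.0, -1.1]
width: 0.994
```

Request:
send_rows:
  plan:
    - {"x": 0, "y": 0, "z": 0, "rx": 0, "ry": 0, "rz": 0}
    - {"x": 0, "y": 0, "z": 0, "rx": 0, "ry": 0, "rz": 0}
    - {"x": 0, "y": 0, "z": 0, "rx": 0, "ry": 0, "rz": 0}
    - {"x": 0, "y": 0, "z": 0, "rx": 0, "ry": 0, "rz": 0}
    - {"x": 0, "y": 0, "z": 0, "rx": 0, "ry": 0, "rz": 0}
    - {"x": 0, "y": 0, "z": 0, "rx": 0, "ry": 0, "rz": 0}
    - {"x": 0, "y": 0, "z": 0, "rx": 0, "ry": 0, "rz": 0}
    - {"x": 0, "y": 0, "z": 0, "rx": 0, "ry": 0, "rz": 0}
  grip: 35
  squeeze: 40

```text
clock: 4.82
tool_pos: [0.661, 0.1298, 0.0058]
tcp_rot: [0.0, 0.663, 0.749, 0.0]
contact_force: [0.5, -0.7, 4.5]
width: 0.466
```

Request:
send_rows:
  plan:
    - {"x": 0, "y": 0, "z": -10, "rx": 0, "ry": 0, "rz": 0}
    - {"x": 0, "y": 0, "z": -20, "rx": 0, "ry": 0, "rz": 0}
    - {"x": 0, "y": 0, "z": -30, "rx": 0, "ry": 0, "rz": 0}
    - {"x": 0, "y": 0, "z": -40, "rx": 0, "ry": 0, "rz": 0}
    - {"x": 0, "y": 0, "z": -40, "rx": 0, "ry": 0, "rz": 0}
    - {"x": 0, "y": 0, "z": -40, "rx": 0, "ry": 0, "rz": 0.05}
    - {"x": 0, "y": 0, "z": -20, "rx": 0, "ry": 0, "rz": 0.1}
    - {"x": 0, "y": 0, "z": 0, "rx": 0, "ry": 0, "rz": 0.12}
    - {"x": 0, "y": 0, "z": 0, "rx": 0, "ry": 0, "rz": 0.12}
    - {"x": 0, "y": 0, "z": 0, "rx": 0, "ry": 0, "rz": 0.12}
    - {"x": 0, "y": 0, "z": 0, "rx": 0, "ry": 0, "rz": 0.12}
    - {"x": 0, "y": 0, "z": 0, "rx": 0, "ry": 0, "rz": 0.12}

```text
clock: 5.82
tool_pos: [0.6595, 0.1298, 0.2049]
tcp_rot: [-0.0, 0.892, 0.452, -0.001]
contact_force: [0.9, 0.4, -2.8]
width: 0.465
```

Request:
send_rows:
  plan:
    - {"x": 0, "y": 0, "z": 0, "rx": 0, "ry": 0, "rz": 0.12}
    - {"x": 0, "y": 0, "z": 0, "rx": 0, "ry": 0, "rz": 0.12}
    - {"x": 0, "y": 0, "z": 0, "rx": 0, "ry": 0, "rz": 0.12}
    - {"x": 0, "y": 0, "z": 0, "rx": 0, "ry": 0, "rz": 0.12}
    - {"x": 0, "y": 0, "z": 0, "rx": 0, "ry": 0, "rz": 0.12}
    - {"x": 0, "y": 0, "z": 0, "rx": 0, "ry": 0, "rz": 0.12}
    - {"x": 0, "y": 0, "z": 0, "rx": 0, "ry": 0, "rz": 0.12}
    - {"x": 0, "y": 0, "z": 0, "rx": 0, "ry": 0, "rz": 0.12}
    - {"x": 0, "y": 0, "z": 0, "rx": 0, "ry": 0, "rz": 0.056}
    - {"x": 0, "y": 0, "z": 0, "rx": 0, "ry": 0, "rz": 0}

```text
clock: 6.65
tool_pos: [0.6596, 0.1299, 0.2049]
tcp_rot: [0.0, 0.999, -0.038, -0.001]
contact_force: [0.4, -0.6, -3.2]
width: 0.46
```

Request:
send_rows:
  plan:
    - {"x": -2, "y": 15, "z": 0, "rx": 0, "ry": 0, "rz": 0}
    - {"x": -5, "y": 30, "z": 0, "rx": 0, "ry": 0, "rz": 0}
    - {"x": -6, "y": 38, "z": 0, "rx": 0, "ry": 0, "rz": 0}
    - {"x": -6, "y": 38, "z": 0, "rx": 0, "ry": 0, "rz": 0}
    - {"x": -6, "y": 38, "z": 0, "rx": 0, "ry": 0, "rz": 0}
    - {"x": -6, "y": 38, "z": 0, "rx": 0, "ry": 0, "rz": 0}
    - {"x": -6, "y": 38, "z": 0, "rx": 0, "ry": 0, "rz": 0}
    - {"x": -6, "y": 38, "z": 0, "rx": 0, "ry": 0, "rz": 0}
    - {"x": -6, "y": 38, "z": 0, "rx": 0, "ry": 0, "rz": 0}
    - {"x": -6, "y": 38, "z": 0, "rx": 0, "ry": 0, "rz": 0}
    - {"x": -6, "y": 38, "z": 0, "rx": 0, "ry": 0, "rz": 0}
    - {"x": -6, "y": 38, "z": 0, "rx": 0, "ry": 0, "rz": 0}

```text
clock: 7.65
tool_pos: [0.561, -0.2911, 0.2053]
tcp_rot: [-0.0, 0.999, -0.035, -0.0]
contact_force: [0.4, 0.1, -2.3]
width: 0.469
```

Request:
send_rows:
  plan:
    - {"x": -6, "y": 38, "z": 0, "rx": 0, "ry": 0, "rz": 0}
    - {"x": -5, "y": 38, "z": 0, "rx": 0, "ry": 0, "rz": 0}
    - {"x": 0, "y": 20, "z": 20, "rx": 0, "ry": 0, "rz": 0}
    - {"x": 0, "y": 8, "z": 20, "rx": 0, "ry": 0, "rz": 0}
    - {"x": 0, "y": 0, "z": 20, "rx": 0, "ry": 0, "rz": 0}
    - {"x": 0, "y": 0, "z": 20, "rx": 0, "ry": 0, "rz": 0}
    - {"x": 0, "y": 0, "z": 10, "rx": 0, "ry": 0, "rz": 0}
    - {"x": 0, "y": 0, "z": 0, "rx": 0, "ry": 0, "rz": 0}

```text
clock: 8.32
tool_pos: [0.542, -0.3912, 0.1123]
tcp_rot: [-0.001, 0.999, -0.036, -0.002]
contact_force: [0.1, 1.4, -3.9]
width: 0.461
```

Request:
send_rows:
  plan:
    - {"x": 2, "y": 0, "z": 15, "rx": 0, "ry": 0, "rz": 0}
    - {"x": 0, "y": 0, "z": 20, "rx": 0, "ry": 0, "rz": 0}
    - {"x": 0, "y": 0, "z": 20, "rx": 0, "ry": 0, "rz": 0}
    - {"x": 0, "y": 0, "z": 12, "rx": 0, "ry": 0, "rz": 0}
    - {"x": 0, "y": 0, "z": 8, "rx": 0, "ry": 0, "rz": 0}
    - {"x": 0, "y": 0, "z": 3, "rx": 0, "ry": 0, "rz": 0}
    - {"x": 0, "y": 0, "z": 0, "rx": 0, "ry": 0, "rz": 0}
    - {"x": 0, "y": 0, "z": 0, "rx": 0, "ry": 0, "rz": 0}

```text
clock: 8.98
tool_pos: [0.5465, -0.3926, 0.0384]
tcp_rot: [0.0, 0.999, -0.037, 0.001]
contact_force: [-0.1, -0.2, -1.4]
width: 0.468
```

Run:
```python
from m import *
d=ctrl.snapshot("top");dd=ctrl.snapshot("side");im=d["img"];s=dd["img"]
up=lambda im,x0,x1,y0,y1,k:cv2.resize(im[y0:y1,x0:x1],None,fx=k,fy=k,interpolation=cv2.INTER_CUBIC)
print(proj(dd,[[.544,-.392,.05]]))
cv2.imwrite("pics/g2.png",np.hstack([up(im,350,430,175,255,5),up(s,280,360,125,205,5)]))
st=ctrl.read_state();print(st["tool_pos"],st["contact_force"])
```

```text
[[323.61080186 152.6971143 ]]
[ 0.54664456 -0.39270137  0.03863227] [ 1.38701012  0.31872838 -2.55338616]
```

View pics/g2.png

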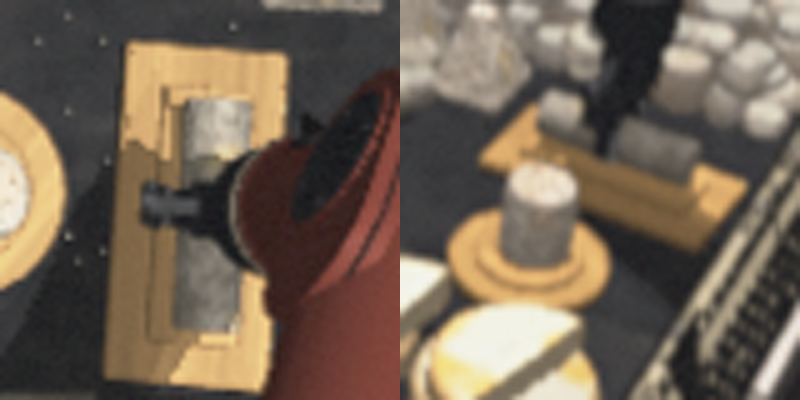

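Run:
```python
from m import *
d=ctrl.snapshot("top")
P=ray(d,[[387.4,194.6],[400,194.6],[385.2,240.6],[398,241.4]],.055);print(P.round(4),P.mean(0))
S=ray(d,[[350+162/5,175+89/5],[350+149/5,175+346/5]],.024);print(S.round(4),S.mean(0))
# direction check
g=cv2.cvtColor(d["img"],cv2.COLOR_BGR2HSV)
ct=blob(d["img"],(10,70,120),(28,255,255),(365,402,178,253));print(ray(d,[[368.5,252]],.016))
```

```text
[[ 0.6151 -0.3762  0.055 ]
 [ 0.6157 -0.4153  0.055 ]
 [ 0.4732 -0.3683  0.055 ]
 [ 0.4713 -0.4076  0.055 ]] [ 0.54383232 -0.39187007  0.055     ]
[[ 0.6225 -0.3691  0.024 ]
 [ 0.4605 -0.3597  0.024 ]] [ 0.54150889 -0.36444674  0.024     ]
[[ 0.43523795 -0.32603731  0.016     ]]
```

Request:
send_rows:
  plan:
    - {"x": 0, "y": 0, "z": 4, "rx": 0, "ry": 0, "rz": 0}
    - {"x": 0, "y": 0, "z": 3, "rx": 0, "ry": 0, "rz": 0}
    - {"x": 0, "y": 0, "z": 1, "rx": 0, "ry": 0, "rz": 0}
    - {"x": 0, "y": 0, "z": 0, "rx": 0, "ry": 0, "rz": 0}
    - {"x": 0, "y": 0, "z": 0, "rx": 0, "ry": 0, "rz": 0}

```text
clock: 9.55
tool_pos: [0.5461, -0.3923, 0.0298]
tcp_rot: [0.0, 0.999, -0.037, 0.0]
contact_force: [-2.5, 2.1, 4.5]
width: 0.464
```

Request:
send_rows:
  plan:
    - {"x": 0, "y": 0, "z": 0, "rx": 0, "ry": 0, "rz": 0}
    - {"x": 0, "y": 0, "z": 0, "rx": 0, "ry": 0, "rz": 0}
    - {"x": 0, "y": 0, "z": 0, "rx": 0, "ry": 0, "rz": 0}
    - {"x": 0, "y": 0, "z": 0, "rx": 0, "ry": 0, "rz": 0}
    - {"x": 0, "y": 0, "z": 0, "rx": 0, "ry": 0, "rz": 0}
    - {"x": 0, "y": 0, "z": -10, "rx": 0, "ry": 0, "rz": 0}
    - {"x": 0, "y": 0, "z": -25, "rx": 0, "ry": 0, "rz": 0}
    - {"x": 0, "y": 0, "z": -40, "rx": 0, "ry": 0, "rz": 0}
    - {"x": 0, "y": 0, "z": -40, "rx": 0, "ry": 0, "rz": 0}
    - {"x": 0, "y": 0, "z": -40, "rx": 0, "ry": 0, "rz": 0}
    - {"x": 0, "y": 0, "z": -40, "rx": 0, "ry": 0, "rz": 0}
  grip: 80

```text
clock: 10.47
tool_pos: [0.5457, -0.392, 0.2273]
tcp_rot: [0.0, 0.999, -0.037, 0.0]
contact_force: [0.8, -1.5, -0.8]
width: 0.938
```

Request:
send_rows:
  plan:
    - {"x": 0, "y": 0, "z": 0, "rx": 0, "ry": 0, "rz": -0.12}
    - {"x": 0, "y": 0, "z": 0, "rx": 0, "ry": 0, "rz": -0.12}
    - {"x": 0, "y": 0, "z": 0, "rx": 0, "ry": 0, "rz": -0.12}
    - {"x": 0, "y": 0, "z": 0, "rx": 0, "ry": 0, "rz": -0.12}
    - {"x": 0, "y": 0, "z": 0, "rx": 0, "ry": 0, "rz": -0.12}
    - {"x": 0, "y": 0, "z": 0, "rx": 0, "ry": 0, "rz": -0.12}
    - {"x": 0, "y": 0, "z": 0, "rx": 0, "ry": 0, "rz": -0.12}
    - {"x": 0, "y": 0, "z": 0, "rx": 0, "ry": 0, "rz": -0.12}
    - {"x": 0, "y": 0, "z": 0, "rx": 0, "ry": 0, "rz": -0.12}
    - {"x": 0, "y": 0, "z": 0, "rx": 0, "ry": 0, "rz": -0.12}
    - {"x": 0, "y": 0, "z": 0, "rx": 0, "ry": 0, "rz": -0.12}
    - {"x": 0, "y": 0, "z": 0, "rx": 0, "ry": 0, "rz": -0.12}

```text
clock: 11.47
tool_pos: [0.5459, -0.3923, 0.2252]
tcp_rot: [0.0, 0.774, 0.634, 0.0]
contact_force: [0.1, -0.1, 0.1]
width: 0.939
```

Request:
send_rows:
  plan:
    - {"x": 0, "y": 0, "z": 0, "rx": 0, "ry": 0, "rz": -0.12}
    - {"x": 20, "y": -2, "z": 0, "rx": 0, "ry": 0, "rz": -0.037}
    - {"x": 39, "y": -3, "z": 0, "rx": 0, "ry": 0, "rz": 0}
    - {"x": 39, "y": -3, "z": 0, "rx": 0, "ry": 0, "rz": 0}
    - {"x": 39, "y": -3, "z": 0, "rx": 0, "ry": 0, "rz": 0}
    - {"x": 39, "y": -3, "z": 0, "rx": 0, "ry": 0, "rz": 0}
    - {"x": 39, "y": -3, "z": 0, "rx": 0, "ry": 0, "rz": 0}
    - {"x": 39, "y": -3, "z": 0, "rx": 0, "ry": 0, "rz": 0}
    - {"x": 39, "y": -3, "z": 0, "rx": 0, "ry": 0, "rz": 0}
    - {"x": 39, "y": -3, "z": 0, "rx": 0, "ry": 0, "rz": 0}
    - {"x": 39, "y": -3, "z": 0, "rx": 0, "ry": 0, "rz": 0}
    - {"x": 39, "y": -3, "z": 0, "rx": 0, "ry": 0, "rz": 0}

```text
clock: 12.47
tool_pos: [0.5336, 0.0206, 0.2254]
tcp_rot: [0.001, 0.724, 0.69, 0.0]
contact_force: [1.0, 0.8, 0.1]
width: 0.943
```

Request:
send_rows:
  plan:
    - {"x": 39, "y": -3, "z": 0, "rx": 0, "ry": 0, "rz": 0}
    - {"x": 39, "y": -3, "z": 0, "rx": 0, "ry": 0, "rz": 0}
    - {"x": 39, "y": -3, "z": 0, "rx": 0, "ry": 0, "rz": 0}
    - {"x": 39, "y": -3, "z": 0, "rx": 0, "ry": 0, "rz": 0}
    - {"x": 39, "y": -4, "z": 0, "rx": 0, "ry": 0, "rz": 0}
    - {"x": 39, "y": -4, "z": 0, "rx": 0, "ry": 0, "rz": 0}
    - {"x": 39, "y": -4, "z": 0, "rx": 0, "ry": 0, "rz": 0}
    - {"x": 39, "y": -4, "z": 0, "rx": 0, "ry": 0, "rz": 0}
    - {"x": 39, "y": -4, "z": 0, "rx": 0, "ry": 0, "rz": 0}
    - {"x": 30, "y": -3, "z": 0, "rx": 0, "ry": 0, "rz": 0}
    - {"x": 0, "y": 0, "z": 0, "rx": 0, "ry": 0, "rz": 0}

```text
clock: 13.38
tool_pos: [0.5133, 0.4082, 0.2248]
tcp_rot: [-0.002, 0.721, 0.693, 0.001]
contact_force: [-1.8, 0.1, 0.8]
width: 0.938
```

Run:
```python
from m import *
d=ctrl.snapshot("top");im=d["img"]
print("log",rect(d,blob(im,(0,0,130),(180,60,255),(375,405,188,247)),.047))
print("bar",ctrl.read_state()["tool_pos"])
cv2.imwrite("pics/g3.png",cv2.resize(im[175:255,315:415],None,fx=6,fy=6,interpolation=cv2.INTER_CUBIC))
W=((10,70,120),(28,255,255))
print("oblong board",rect(d,blob(im,*W,(365,415,178,253)),.016))
```

```text
log [ 544.2 -390.6   38.7  143.4   -2.6  542.2 -390.7]
bar [0.51466736 0.40508081 0.22473812]
oblong board [ 544.3 -391.7  105.1  217.5   -4.2  544.5 -391.7]
```

View pics/g3.png

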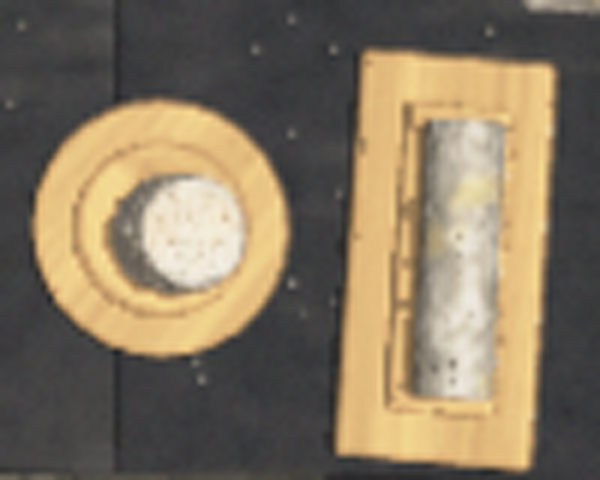

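Request:
send_rows:
  plan:
    - {"x": 15, "y": 1, "z": 0, "rx": 0, "ry": 0, "rz": 0}
    - {"x": 15, "y": 1, "z": 15, "rx": 0, "ry": 0, "rz": 0}
    - {"x": 0, "y": 0, "z": 30, "rx": 0, "ry": 0, "rz": 0}
    - {"x": 0, "y": 0, "z": 35, "rx": 0, "ry": 0, "rz": 0}
    - {"x": 0, "y": 0, "z": 30, "rx": 0, "ry": 0, "rz": 0}
    - {"x": 0, "y": 0, "z": 20, "rx": 0, "ry": 0, "rz": 0}
    - {"x": 0, "y": 0, "z": 15, "rx": 0, "ry": 0, "rz": 0}
    - {"x": 0, "y": 0, "z": 0, "rx": 0, "ry": 0, "rz": 0}
    - {"x": 0, "y": 0, "z": 0, "rx": 0, "ry": 0, "rz": 0}
  grip: 60

```text
clock: 14.18
tool_pos: [0.5209, 0.4303, 0.0799]
tcp_rot: [0.0, 0.724, 0.69, -0.0]
contact_force: [0.2, 0.9, 0.7]
width: 0.704
```

Request:
send_rows:
  plan:
    - {"x": 6.5, "y": -3, "z": 6, "rx": 0, "ry": 0, "rz": 0}
    - {"x": 0, "y": 0, "z": 6, "rx": 0, "ry": 0, "rz": 0}
    - {"x": 0, "y": 0, "z": 0, "rx": 0, "ry": 0, "rz": 0}

```text
clock: 14.43
tool_pos: [0.5172, 0.4383, 0.0672]
tcp_rot: [-0.0, 0.723, 0.691, 0.0]
contact_force: [-0.0, -0.1, 0.1]
width: 0.698
```

Request:
send_rows:
  plan:
    - {"x": 0, "y": 0, "z": 0, "rx": 0, "ry": 0, "rz": 0}
    - {"x": 0, "y": 0, "z": 0, "rx": 0, "ry": 0, "rz": 0}
    - {"x": 0, "y": 0, "z": 0, "rx": 0, "ry": 0, "rz": 0}
    - {"x": 0, "y": 0, "z": 0, "rx": 0, "ry": 0, "rz": 0}
    - {"x": 0, "y": 0, "z": 0, "rx": 0, "ry": 0, "rz": 0}
    - {"x": 0, "y": 0, "z": 0, "rx": 0, "ry": 0, "rz": 0}
    - {"x": 0, "y": 0, "z": 0, "rx": 0, "ry": 0, "rz": 0}
    - {"x": 0, "y": 0, "z": 0, "rx": 0, "ry": 0, "rz": 0}
  grip: 8
  squeeze: 70

```text
clock: 15.1
tool_pos: [0.5177, 0.4378, 0.0679]
tcp_rot: [-0.0, 0.724, 0.69, 0.0]
contact_force: [-2.1, -1.6, 5.9]
width: 0.196
```

Request:
send_rows:
  plan:
    - {"x": 0, "y": 0, "z": -3, "rx": 0, "ry": 0, "rz": 0}
    - {"x": 0, "y": 0, "z": -8, "rx": 0, "ry": 0, "rz": 0}
    - {"x": 0, "y": 0, "z": -15, "rx": 0, "ry": 0, "rz": 0}
    - {"x": 0, "y": 0, "z": -25, "rx": 0, "ry": 0, "rz": 0}
    - {"x": 0, "y": 0, "z": -35, "rx": 0, "ry": 0, "rz": 0}
    - {"x": 0, "y": 0, "z": -35, "rx": 0, "ry": 0, "rz": 0}
    - {"x": 0, "y": 0, "z": -35, "rx": 0, "ry": 0, "rz": 0}
    - {"x": 0, "y": 0, "z": -25, "rx": 0, "ry": 0, "rz": 0}
    - {"x": 0, "y": 0, "z": -15, "rx": 0, "ry": 0, "rz": 0}
    - {"x": 0, "y": 0, "z": 0, "rx": 0, "ry": 0, "rz": 0}

```text
clock: 15.93
tool_pos: [0.5183, 0.439, 0.269]
tcp_rot: [0.0, 0.723, 0.69, 0.004]
contact_force: [-0.4, 0.2, -0.9]
width: 0.198
```

Run:
```python
from m import *
d=ctrl.snapshot("top");im=d["img"];dd=ctrl.snapshot("side")
print(proj(d,[[.515,.50,.03],[.515,.37,.03]]).round(), [im[int(v),int(u)] for u,v in proj(d,[[.515,.50,.03],[.515,.37,.03]])])
st=ctrl.read_state();print(st["contact_force"],st["tool_pos"])
cv2.imwrite("pics/g4.png",cv2.resize(dd["img"][150:350,180:330],None,fx=3,fy=3))
```

```text
[[106. 223.]
 [148. 224.]] [array([28, 44, 65], dtype=uint8), array([45, 41, 41], dtype=uint8)]
[-0.48584527 -0.65545034 -2.42331064] [0.51766053 0.43766191 0.2638684 ]
```

View pics/g4.png

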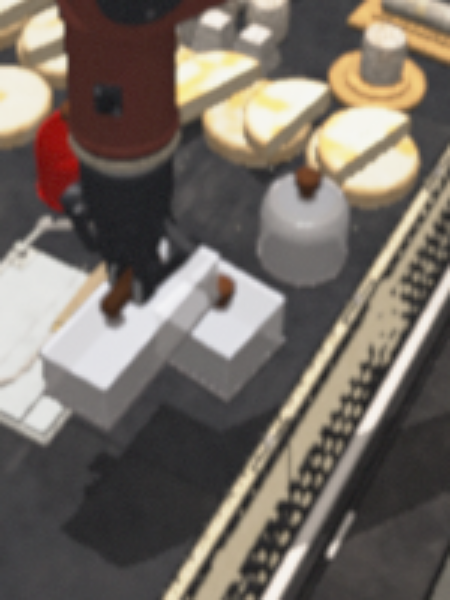

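Request:
send_rows:
  plan:
    - {"x": -10, "y": 1, "z": 0, "rx": 0, "ry": 0, "rz": 0}
    - {"x": -22, "y": 2, "z": 0, "rx": 0, "ry": 0, "rz": 0}
    - {"x": -34, "y": 3, "z": 0, "rx": 0, "ry": 0, "rz": 0}
    - {"x": -36, "y": 3, "z": 0, "rx": 0, "ry": 0, "rz": 0}
    - {"x": -36, "y": 3, "z": 0, "rx": 0, "ry": 0, "rz": 0}
    - {"x": -36, "y": 3, "z": 0, "rx": 0, "ry": 0, "rz": 0}
    - {"x": -36, "y": 3, "z": 0, "rx": 0, "ry": 0, "rz": 0}
    - {"x": -36, "y": 3, "z": 0, "rx": 0, "ry": 0, "rz": 0}
    - {"x": -36, "y": 3, "z": 0, "rx": 0, "ry": 0, "rz": 0}
    - {"x": -36, "y": 3, "z": 0, "rx": 0, "ry": 0, "rz": 0}
    - {"x": -36, "y": 3, "z": 0, "rx": 0, "ry": 0, "rz": 0}
    - {"x": -36, "y": 3, "z": 0, "rx": 0, "ry": 0, "rz": 0}

```text
clock: 17.03
tool_pos: [0.531, 0.0436, 0.2619]
tcp_rot: [-0.001, 0.724, 0.69, -0.001]
contact_force: [0.7, -0.0, -1.7]
width: 0.2
```

Request:
send_rows:
  plan:
    - {"x": -36, "y": 3, "z": 0, "rx": 0, "ry": 0, "rz": 0}
    - {"x": -36, "y": 3, "z": 0, "rx": 0, "ry": 0, "rz": 0}
    - {"x": -36, "y": 3, "z": 0, "rx": 0, "ry": 0, "rz": 0}
    - {"x": -36, "y": 3, "z": 0, "rx": 0, "ry": 0, "rz": 0}
    - {"x": -36, "y": 3, "z": 0, "rx": 0, "ry": 0, "rz": 0}
    - {"x": -36, "y": 3, "z": 0, "rx": 0, "ry": 0, "rz": 0}
    - {"x": -36, "y": 3, "z": 0, "rx": 0, "ry": 0, "rz": 0}
    - {"x": -36, "y": 3, "z": 0, "rx": 0, "ry": 0, "rz": 0}
    - {"x": -36, "y": 3, "z": 0, "rx": 0, "ry": 0, "rz": 0}
    - {"x": -36, "y": 3, "z": 0, "rx": 0, "ry": 0, "rz": 0}
    - {"x": -36, "y": 3, "z": 0, "rx": 0, "ry": 0, "rz": 0}
    - {"x": -20, "y": 3, "z": 0, "rx": 0, "ry": 0, "rz": 0}

```text
clock: 18.03
tool_pos: [0.5455, -0.3763, 0.2608]
tcp_rot: [-0.001, 0.725, 0.688, -0.001]
contact_force: [0.2, -0.8, -1.1]
width: 0.201
```

Request:
send_rows:
  plan:
    - {"x": -10, "y": 0, "z": 0, "rx": 0, "ry": 0, "rz": 0.04}
    - {"x": 0, "y": 0, "z": 0, "rx": 0, "ry": 0, "rz": 0.08}
    - {"x": 0, "y": 0, "z": 0, "rx": 0, "ry": 0, "rz": 0.12}
    - {"x": 0, "y": 0, "z": 0, "rx": 0, "ry": 0, "rz": 0.12}
    - {"x": 0, "y": 0, "z": 0, "rx": 0, "ry": 0, "rz": 0.12}
    - {"x": 0, "y": 0, "z": 0, "rx": 0, "ry": 0, "rz": 0.12}
    - {"x": 0, "y": 0, "z": 0, "rx": 0, "ry": 0, "rz": 0.12}
    - {"x": 0, "y": 0, "z": 0, "rx": 0, "ry": 0, "rz": 0.12}
    - {"x": 0, "y": 0, "z": 0, "rx": 0, "ry": 0, "rz": 0.12}
    - {"x": 0, "y": 0, "z": 0, "rx": 0, "ry": 0, "rz": 0.12}
    - {"x": 0, "y": 0, "z": 0, "rx": 0, "ry": 0, "rz": 0.12}
    - {"x": 0, "y": 0, "z": 0, "rx": 0, "ry": 0, "rz": 0.12}

```text
clock: 19.03
tool_pos: [0.5467, -0.381, 0.2613]
tcp_rot: [-0.001, 0.995, 0.098, -0.001]
contact_force: [-0.5, -0.5, -1.4]
width: 0.193
```

Request:
send_rows:
  plan:
    - {"x": 0, "y": 0, "z": 0, "rx": 0, "ry": 0, "rz": 0.12}
    - {"x": 0, "y": 0, "z": 0, "rx": 0, "ry": 0, "rz": 0.1}
    - {"x": 0, "y": 0, "z": 0, "rx": 0, "ry": 0, "rz": 0.06}
    - {"x": 0, "y": 0, "z": 0, "rx": 0, "ry": 0, "rz": 0}
    - {"x": 0, "y": 0, "z": 0, "rx": 0, "ry": 0, "rz": 0}

```text
clock: 19.45
tool_pos: [0.5471, -0.3809, 0.2619]
tcp_rot: [-0.001, 0.999, -0.037, -0.001]
contact_force: [0.0, 1.0, -2.0]
width: 0.193
```

Request:
send_rows:
  plan:
    - {"x": 0, "y": 5, "z": 10, "rx": 0, "ry": 0, "rz": 0}
    - {"x": 0, "y": 5, "z": 20, "rx": 0, "ry": 0, "rz": 0}
    - {"x": 0, "y": 1, "z": 25, "rx": 0, "ry": 0, "rz": 0}
    - {"x": 0, "y": 0, "z": 25, "rx": 0, "ry": 0, "rz": 0}
    - {"x": 0, "y": 0, "z": 17, "rx": 0, "ry": 0, "rz": 0}
    - {"x": 0, "y": 0, "z": 8, "rx": 0, "ry": 0, "rz": 0}
    - {"x": 0, "y": 0, "z": 0, "rx": 0, "ry": 0, "rz": 0}
    - {"x": 0, "y": 0, "z": 0, "rx": 0, "ry": 0, "rz": 0}

```text
clock: 20.12
tool_pos: [0.5473, -0.392, 0.1583]
tcp_rot: [-0.0, 0.999, -0.038, -0.0]
contact_force: [0.8, -0.8, -1.5]
width: 0.2
```

```bash
cat > ov.py <<'E'
from m import *
import sys
# overlay predicted cover boxes: args: out cx cy yaw rimz
o,cx,cy,yaw,rz=sys.argv[1],*map(float,sys.argv[2:6])
a=np.radians(yaw);l=np.array([np.cos(a),np.sin(a)]);w=np.array([-np.sin(a),np.cos(a)])
st=ctrl.read_state();print(st["tool_pos"],st["contact_force"])
tiles=[]
for n,(x0,x1,y0,y1) in(("top",(345,425,175,255)),("side",(280,360,115,195))):
    d=ctrl.snapshot(n);k=5;c=cv2.resize(d["img"][y0:y1,x0:x1],None,fx=k,fy=k,interpolation=cv2.INTER_CUBIC)
    cv2.imwrite(f"pics/raw_{n}.png",d["img"])
    for z,col in((rz,(0,255,0)),(rz+.06,(255,0,255))):
        P=[np.r_[np.array([cx,cy])+l*i*.0875+w*j*.0345,z] for i,j in((1,1),(1,-1),(-1,-1),(-1,1))]
        uv=((proj(d,P)-[x0,y0]+.5)*k).astype(np.int32);cv2.polylines(c,[uv],True,col,1)
    tiles.append(c)
cv2.imwrite(o,np.hstack(tiles))
E
python3 ov.py pics/g5.png .5444 -.3917 -4.2 .088
```

```text
[ 0.54727978 -0.39201086  0.15830174] [ 0.81612689 -0.79028008 -1.54901609]
```

View pics/g5.png

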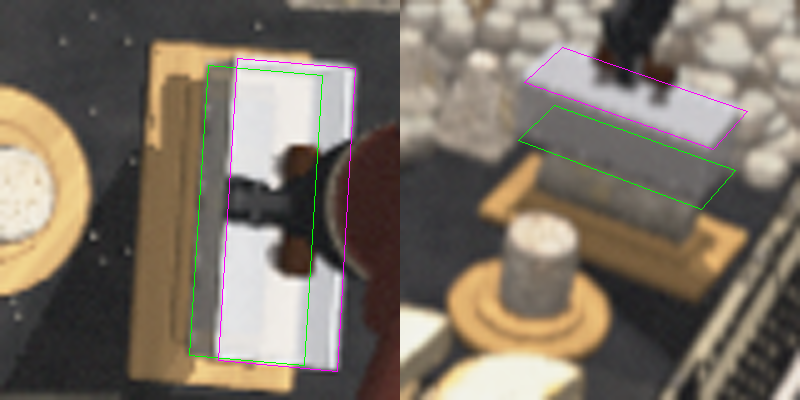

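Request:
send_rows:
  plan:
    - {"x": 0, "y": 0, "z": 8, "rx": 0, "ry": 0, "rz": 0}
    - {"x": 0, "y": 0, "z": 12, "rx": 0, "ry": 0, "rz": 0}
    - {"x": 0, "y": 0, "z": 12, "rx": 0, "ry": 0, "rz": 0}
    - {"x": 0, "y": 0, "z": 12, "rx": 0, "ry": 0, "rz": 0}
    - {"x": 0, "y": 0, "z": 10, "rx": 0, "ry": 0, "rz": 0}
    - {"x": 0, "y": 0, "z": 6, "rx": 0, "ry": 0, "rz": 0}
    - {"x": 0, "y": 0, "z": 2, "rx": 0, "ry": 0, "rz": 0}
    - {"x": 0, "y": 0, "z": 0, "rx": 0, "ry": 0, "rz": 0}
    - {"x": 0, "y": 0, "z": 0, "rx": 0, "ry": 0, "rz": 0}

```text
clock: 20.97
tool_pos: [0.5477, -0.3919, 0.0966]
tcp_rot: [0.0, 0.999, -0.038, 0.0]
contact_force: [0.0, 0.9, -1.7]
width: 0.199
```

```bash
python3 ov.py pics/g6.png .5444 -.3917 -4.2 .028
```

```text
[ 0.54768014 -0.39186139  0.09664472] [ 0.00305687  0.90779064 -1.66590442]
```

View pics/g6.png

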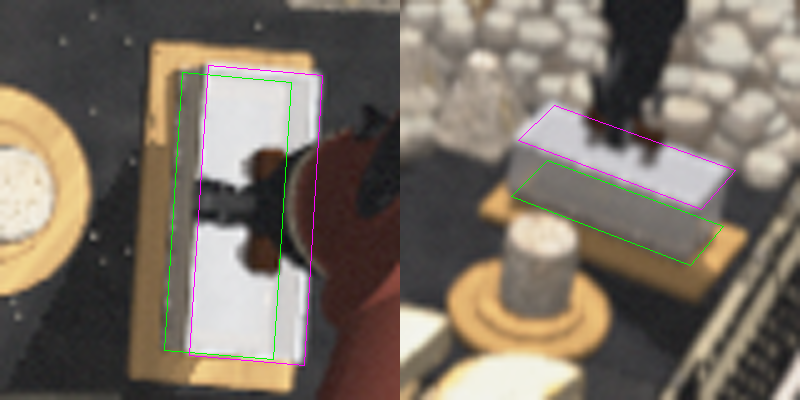

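Request:
send_rows:
  plan:
    - {"x": 0, "y": 0, "z": 3, "rx": 0, "ry": 0, "rz": 0}
    - {"x": 0, "y": 0, "z": 3, "rx": 0, "ry": 0, "rz": 0}
    - {"x": 0, "y": 0, "z": 2, "rx": 0, "ry": 0, "rz": 0}
    - {"x": 0, "y": 0, "z": 0, "rx": 0, "ry": 0, "rz": 0}
    - {"x": 0, "y": 0, "z": 0, "rx": 0, "ry": 0, "rz": 0}

```text
clock: 21.48
tool_pos: [0.5472, -0.3917, 0.0881]
tcp_rot: [-0.0, 0.999, -0.038, -0.0]
contact_force: [-0.6, -0.2, -2.1]
width: 0.192
```

Request:
send_rows:
  plan:
    - {"x": 0, "y": 0, "z": 2, "rx": 0, "ry": 0, "rz": 0}
    - {"x": 0, "y": 0, "z": 1.5, "rx": 0, "ry": 0, "rz": 0}
    - {"x": 0, "y": 0, "z": 0, "rx": 0, "ry": 0, "rz": 0}
    - {"x": 0, "y": 0, "z": 0, "rx": 0, "ry": 0, "rz": 0}

```text
clock: 21.82
tool_pos: [0.5473, -0.3917, 0.0847]
tcp_rot: [-0.0, 0.999, -0.038, -0.0]
contact_force: [-0.3, -1.2, -1.7]
width: 0.198
```

Request:
send_rows:
  plan:
    - {"x": 0, "y": 0, "z": 1, "rx": 0, "ry": 0, "rz": 0}
    - {"x": 0, "y": 0, "z": 0.5, "rx": 0, "ry": 0, "rz": 0}
    - {"x": 0, "y": 0, "z": 0, "rx": 0, "ry": 0, "rz": 0}
    - {"x": 0, "y": 0, "z": 0, "rx": 0, "ry": 0, "rz": 0}

```text
clock: 22.15
tool_pos: [0.5475, -0.3917, 0.0838]
tcp_rot: [0.0, 0.999, -0.038, 0.0]
contact_force: [-1.8, 2.0, 4.1]
width: 0.198
```

Request:
send_rows:
  plan:
    - {"x": 0, "y": 0, "z": 0, "rx": 0, "ry": 0, "rz": 0}
    - {"x": 0, "y": 0, "z": 0, "rx": 0, "ry": 0, "rz": 0}
    - {"x": 0, "y": 0, "z": 0, "rx": 0, "ry": 0, "rz": 0}
    - {"x": 0, "y": 0, "z": 0, "rx": 0, "ry": 0, "rz": 0}
    - {"x": 0, "y": 0, "z": 0, "rx": 0, "ry": 0, "rz": 0}
    - {"x": 0, "y": 0, "z": -5, "rx": 0, "ry": 0, "rz": 0}
    - {"x": 0, "y": 0, "z": -20, "rx": 0, "ry": 0, "rz": 0}
    - {"x": 0, "y": 0, "z": -35, "rx": 0, "ry": 0, "rz": 0}
    - {"x": 0, "y": 0, "z": -40, "rx": 0, "ry": 0, "rz": 0}
    - {"x": 0, "y": 0, "z": -40, "rx": 0, "ry": 0, "rz": 0}
    - {"x": 0, "y": 0, "z": -20, "rx": 0, "ry": 0, "rz": 0}
  grip: 65

```text
clock: 23.07
tool_pos: [0.5486, -0.3925, 0.2496]
tcp_rot: [0.002, 0.999, -0.038, 0.003]
contact_force: [0.4, 0.7, 0.5]
width: 0.76
```

Request:
send_rows:
  plan:
    - {"x": -3, "y": -18, "z": 0, "rx": 0, "ry": 0, "rz": 0}
    - {"x": -6, "y": -37, "z": 0, "rx": 0, "ry": 0, "rz": 0}
    - {"x": -6, "y": -37, "z": 0, "rx": 0, "ry": 0, "rz": 0}
    - {"x": -6, "y": -37, "z": 0, "rx": 0, "ry": 0, "rz": 0}
    - {"x": -6, "y": -37, "z": 0, "rx": 0, "ry": 0, "rz": 0}
    - {"x": -6, "y": -37, "z": 0, "rx": 0, "ry": 0, "rz": 0}
    - {"x": -6, "y": -37, "z": 0, "rx": 0, "ry": 0, "rz": 0}
    - {"x": -6, "y": -37, "z": 0, "rx": 0, "ry": 0, "rz": 0}
    - {"x": -6, "y": -37, "z": 0, "rx": 0, "ry": 0, "rz": 0}
    - {"x": -6, "y": -37, "z": 0, "rx": 0, "ry": 0, "rz": 0}
    - {"x": -6, "y": -37, "z": 0, "rx": 0, "ry": 0, "rz": 0}
    - {"x": -6, "y": -37, "z": 0, "rx": 0, "ry": 0, "rz": 0}

```text
clock: 24.07
tool_pos: [0.5105, 0.039, 0.244]
tcp_rot: [0.0, 0.999, -0.038, 0.001]
contact_force: [0.8, 0.8, 0.3]
width: 0.757
```

Request:
send_rows:
  plan:
    - {"x": -5, "y": -37, "z": 0, "rx": 0, "ry": 0, "rz": 0}
    - {"x": 0, "y": -20, "z": 0, "rx": 0, "ry": 0, "rz": 0}
    - {"x": 0, "y": 0, "z": 0, "rx": 0, "ry": 0, "rz": 0}
    - {"x": 0, "y": 0, "z": 0, "rx": 0, "ry": 0, "rz": 0}

```text
clock: 24.4
tool_pos: [0.5102, 0.0956, 0.2438]
tcp_rot: [-0.0, 0.999, -0.037, 0.0]
contact_force: [1.1, -0.3, -0.0]
width: 0.761
```

Run:
```python
from m import *
d=ctrl.snapshot("top");im=d["img"]
print("oblong top",rect(d,blob(im,(0,0,165),(180,80,255),(370,415,185,248),5),.076))
print("bar",rect(d,blob(im,(0,100,40),(16,255,200),(382,408,200,240)),.106))
W=((10,70,120),(28,255,255))
print("oblong board",rect(d,blob(im,*W,(365,415,178,253)),.016))
```

```text
oblong top [ 545.9 -389.4   70.9  178.8   -4.2  546.2 -389.6]
bar [ 546.7 -389.    17.    71.1   -4.2  546.6 -389.1]
oblong board [ 544.2 -391.5  104.8  217.4   -4.1  536.  -370.1]
```

Request:
send_rows:
  plan:
    - {"x": 0, "y": 0, "z": 15, "rx": 0, "ry": 0, "rz": 0}
    - {"x": 0, "y": 0, "z": 30, "rx": 0, "ry": 0, "rz": 0}
    - {"x": 0, "y": 0, "z": 30, "rx": 0, "ry": 0, "rz": 0}
    - {"x": 0, "y": 0, "z": 25, "rx": 0, "ry": 0, "rz": 0}
    - {"x": 0, "y": 0, "z": 20, "rx": 0, "ry": 0, "rz": 0}
    - {"x": 0, "y": 0, "z": 12, "rx": 0, "ry": 0, "rz": 0}
    - {"x": 0, "y": 0, "z": 6, "rx": 0, "ry": 0, "rz": 0}
    - {"x": 0, "y": 0, "z": 0, "rx": 0, "ry": 0, "rz": 0}
    - {"x": 0, "y": 0, "z": 0, "rx": 0, "ry": 0, "rz": 0}

```text
clock: 25.2
tool_pos: [0.5109, 0.0941, 0.1062]
tcp_rot: [-0.0, 0.999, -0.038, 0.0]
contact_force: [-0.1, 0.2, 1.2]
width: 0.762
```

Request:
send_rows:
  plan:
    - {"x": 0, "y": 0, "z": 1.5, "rx": 0, "ry": 0, "rz": 0}
    - {"x": 0, "y": 0, "z": 0, "rx": 0, "ry": 0, "rz": 0}
    - {"x": 0, "y": 0, "z": 0, "rx": 0, "ry": 0, "rz": 0}
    - {"x": 0, "y": 0, "z": 0, "rx": 0, "ry": 0, "rz": 0}
    - {"x": 0, "y": 0, "z": 0, "rx": 0, "ry": 0, "rz": 0}
    - {"x": 0, "y": 0, "z": 0, "rx": 0, "ry": 0, "rz": 0}
    - {"x": 0, "y": 0, "z": 0, "rx": 0, "ry": 0, "rz": 0}
    - {"x": 0, "y": 0, "z": 0, "rx": 0, "ry": 0, "rz": 0}
  grip: 22
  squeeze: 70

```text
clock: 25.87
tool_pos: [0.511, 0.0943, 0.1048]
tcp_rot: [0.0, 0.999, -0.038, 0.001]
contact_force: [-2.1, -2.0, 5.9]
width: 0.339
```

Request:
send_rows:
  plan:
    - {"x": 0, "y": 0, "z": -3, "rx": 0, "ry": 0, "rz": 0}
    - {"x": 0, "y": 0, "z": -8, "rx": 0, "ry": 0, "rz": 0}
    - {"x": 0, "y": 0, "z": -15, "rx": 0, "ry": 0, "rz": 0}
    - {"x": 0, "y": 0, "z": -25, "rx": 0, "ry": 0, "rz": 0}
    - {"x": 0, "y": 0, "z": -35, "rx": 0, "ry": 0, "rz": 0}
    - {"x": 0, "y": 0, "z": -30, "rx": 0, "ry": 0, "rz": 0}
    - {"x": 0, "y": 0, "z": -15, "rx": 0, "ry": 0, "rz": 0}
    - {"x": 0, "y": 0, "z": 0, "rx": 0, "ry": 0, "rz": 0}

```text
clock: 26.53
tool_pos: [0.512, 0.0953, 0.2393]
tcp_rot: [-0.001, 0.999, -0.038, 0.003]
contact_force: [1.6, -0.2, -2.1]
width: 0.339
```

Request:
send_rows:
  plan:
    - {"x": 2, "y": 10, "z": 0, "rx": 0, "ry": 0, "rz": 0}
    - {"x": 5, "y": 20, "z": 0, "rx": 0, "ry": 0, "rz": 0}
    - {"x": 7, "y": 32, "z": 0, "rx": 0, "ry": 0, "rz": 0}
    - {"x": 7, "y": 32, "z": 0, "rx": 0, "ry": 0, "rz": 0}
    - {"x": 7, "y": 32, "z": 0, "rx": 0, "ry": 0, "rz": 0}
    - {"x": 7, "y": 32, "z": 0, "rx": 0, "ry": 0, "rz": 0}
    - {"x": 7, "y": 32, "z": 0, "rx": 0, "ry": 0, "rz": 0}
    - {"x": 7, "y": 32, "z": 0, "rx": 0, "ry": 0, "rz": 0}
    - {"x": 7, "y": 32, "z": 0, "rx": 0, "ry": 0, "rz": 0}
    - {"x": 7, "y": 32, "z": 0, "rx": 0, "ry": 0, "rz": 0}
    - {"x": 7, "y": 25, "z": 0, "rx": 0, "ry": 0, "rz": 0}
    - {"x": 4, "y": 15, "z": 0, "rx": 0, "ry": 0, "rz": 0}

```text
clock: 27.53
tool_pos: [0.5576, -0.2406, 0.2324]
tcp_rot: [0.0, 0.999, -0.04, -0.002]
contact_force: [-0.2, -0.5, -2.3]
width: 0.337
```

Request:
send_rows:
  plan:
    - {"x": 0.5, "y": 5, "z": 0, "rx": 0, "ry": 0, "rz": 0}
    - {"x": 0, "y": 0, "z": 0, "rx": 0, "ry": 0, "rz": 0}
    - {"x": 0, "y": 0, "z": 0, "rx": 0, "ry": 0, "rz": 0}

```text
clock: 27.78
tool_pos: [0.5592, -0.2397, 0.2341]
tcp_rot: [-0.001, 0.999, -0.037, -0.001]
contact_force: [0.3, 1.2, -1.7]
width: 0.339
```

```bash
cat > ovr.py <<'E'
from m import *
import sys
o,cx,cy,rz=sys.argv[1],*map(float,sys.argv[2:5])
st=ctrl.read_state();print(st["tool_pos"],st["contact_force"])
t=np.linspace(0,2*np.pi,60);tiles=[]
for n,(x0,x1,y0,y1) in(("top",(310,390,170,250)),("side",(265,345,115,195))):
    d=ctrl.snapshot(n);k=5;c=cv2.resize(d["img"][y0:y1,x0:x1],None,fx=k,fy=k,interpolation=cv2.INTER_CUBIC)
    cv2.imwrite(f"pics/r{o[5:7]}_{n}.png",d["img"])
    for z,r,col in((rz,.0535,(0,255,0)),(rz+.122,.016,(255,0,255)),(.016,.068,(255,255,0)),(rz+.07,.052,(0,0,255))):
        P=np.c_[cx+r*np.cos(t),cy+r*np.sin(t),np.full(60,z)]
        cv2.polylines(c,[((proj(d,P)-[x0,y0]+.5)*k).astype(np.int32)],True,col,1)
    tiles.append(c)
cv2.imwrite(o,np.hstack(tiles))
E
python3 ovr.py pics/g7.png .5585 -.2405 .1345
```

```text
[ 0.55917557 -0.23971641  0.23405386] [ 0.31973268  1.19624229 -1.69964228]
```

View pics/g7.png

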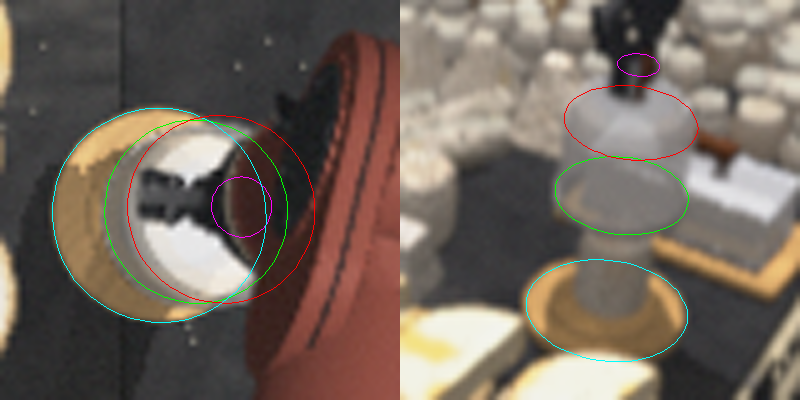

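Request:
send_rows:
  plan:
    - {"x": 2.2, "y": 0.8, "z": 0, "rx": 0, "ry": 0, "rz": 0}
    - {"x": 0, "y": 0, "z": 8, "rx": 0, "ry": 0, "rz": 0}
    - {"x": 0, "y": 0, "z": 12, "rx": 0, "ry": 0, "rz": 0}
    - {"x": 0, "y": 0, "z": 15, "rx": 0, "ry": 0, "rz": 0}
    - {"x": 0, "y": 0, "z": 15, "rx": 0, "ry": 0, "rz": 0}
    - {"x": 0, "y": 0, "z": 15, "rx": 0, "ry": 0, "rz": 0}
    - {"x": 0, "y": 0, "z": 15, "rx": 0, "ry": 0, "rz": 0}
    - {"x": 0, "y": 0, "z": 10, "rx": 0, "ry": 0, "rz": 0}
    - {"x": 0, "y": 0, "z": 5, "rx": 0, "ry": 0, "rz": 0}
    - {"x": 0, "y": 0, "z": 2, "rx": 0, "ry": 0, "rz": 0}
    - {"x": 0, "y": 0, "z": 0, "rx": 0, "ry": 0, "rz": 0}
    - {"x": 0, "y": 0, "z": 0, "rx": 0, "ry": 0, "rz": 0}

```text
clock: 28.88
tool_pos: [0.5619, -0.2423, 0.1385]
tcp_rot: [0.0, 0.999, -0.038, 0.0]
contact_force: [0.2, -0.7, -1.5]
width: 0.337
```

```bash
python3 ovr.py pics/g8.png .5585 -.2405 .030
```

```text
[ 0.56192194 -0.24225246  0.13845545] [ 0.19862868 -0.66695662 -1.49432413]
```

View pics/g8.png

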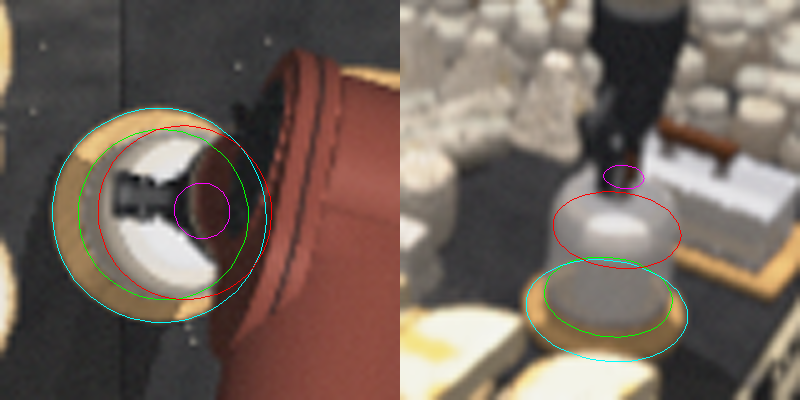

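Request:
send_rows:
  plan:
    - {"x": 0, "y": -1, "z": 4, "rx": 0, "ry": 0, "rz": 0}
    - {"x": 0, "y": 0, "z": 4, "rx": 0, "ry": 0, "rz": 0}
    - {"x": 0, "y": 0, "z": 2, "rx": 0, "ry": 0, "rz": 0}
    - {"x": 0, "y": 0, "z": 0, "rx": 0, "ry": 0, "rz": 0}
    - {"x": 0, "y": 0, "z": 0, "rx": 0, "ry": 0, "rz": 0}

```text
clock: 29.4
tool_pos: [0.5614, -0.2412, 0.1275]
tcp_rot: [-0.0, 0.999, -0.038, -0.0]
contact_force: [0.2, 0.2, -2.0]
width: 0.34
```

Request:
send_rows:
  plan:
    - {"x": 0, "y": 0, "z": 1.5, "rx": 0, "ry": 0, "rz": 0}
    - {"x": 0, "y": 0, "z": 1.5, "rx": 0, "ry": 0, "rz": 0}
    - {"x": 0, "y": 0, "z": 0, "rx": 0, "ry": 0, "rz": 0}
    - {"x": 0, "y": 0, "z": 0, "rx": 0, "ry": 0, "rz": 0}

```text
clock: 29.73
tool_pos: [0.5615, -0.2412, 0.1247]
tcp_rot: [-0.0, 0.999, -0.038, -0.0]
contact_force: [-0.0, 0.3, -2.0]
width: 0.342
```

Past the top of the step with no contact; down the last 4 mm.

Request:
send_rows:
  plan:
    - {"x": 0, "y": 0, "z": 1.5, "rx": 0, "ry": 0, "rz": 0}
    - {"x": 0, "y": 0, "z": 1, "rx": 0, "ry": 0, "rz": 0}
    - {"x": 0, "y": 0, "z": 0, "rx": 0, "ry": 0, "rz": 0}
    - {"x": 0, "y": 0, "z": 0, "rx": 0, "ry": 0, "rz": 0}

```text
clock: 30.07
tool_pos: [0.5615, -0.2412, 0.1222]
tcp_rot: [-0.0, 0.999, -0.038, -0.0]
contact_force: [0.4, -0.7, -1.9]
width: 0.34
```

Request:
send_rows:
  plan:
    - {"x": 0, "y": 0, "z": 1, "rx": 0, "ry": 0, "rz": 0}
    - {"x": 0, "y": 0, "z": 0.8, "rx": 0, "ry": 0, "rz": 0}
    - {"x": 0, "y": 0, "z": 0, "rx": 0, "ry": 0, "rz": 0}
    - {"x": 0, "y": 0, "z": 0, "rx": 0, "ry": 0, "rz": 0}

```text
clock: 30.4
tool_pos: [0.5618, -0.2414, 0.1209]
tcp_rot: [0.0, 0.999, -0.038, 0.0]
contact_force: [-0.6, -1.7, 1.3]
width: 0.335
```

Request:
send_rows:
  plan:
    - {"x": 0, "y": 0, "z": 0.3, "rx": 0, "ry": 0, "rz": 0}
    - {"x": 0, "y": 0, "z": 0, "rx": 0, "ry": 0, "rz": 0}
    - {"x": 0, "y": 0, "z": 0, "rx": 0, "ry": 0, "rz": 0}
    - {"x": 0, "y": 0, "z": 0, "rx": 0, "ry": 0, "rz": 0}
    - {"x": 0, "y": 0, "z": 0, "rx": 0, "ry": 0, "rz": 0}
    - {"x": 0, "y": 0, "z": -5, "rx": 0, "ry": 0, "rz": 0}
    - {"x": 0, "y": 0, "z": -20, "rx": 0, "ry": 0, "rz": 0}
    - {"x": 0, "y": 0, "z": -35, "rx": 0, "ry": 0, "rz": 0}
    - {"x": 0, "y": 0, "z": -35, "rx": 0, "ry": 0, "rz": 0}
    - {"x": 0, "y": 0, "z": -20, "rx": 0, "ry": 0, "rz": 0}
  grip: 65

```text
clock: 31.23
tool_pos: [0.5626, -0.2414, 0.2397]
tcp_rot: [0.001, 0.999, -0.038, 0.002]
contact_force: [0.1, -0.7, 0.0]
width: 0.758
```

Request:
send_rows:
  plan:
    - {"x": 0, "y": -20, "z": 0, "rx": 0, "ry": 0, "rz": 0}
    - {"x": 0, "y": -38, "z": 0, "rx": 0, "ry": 0, "rz": 0}
    - {"x": 0, "y": -38, "z": 0, "rx": 0, "ry": 0, "rz": 0}
    - {"x": 0, "y": -38, "z": 0, "rx": 0, "ry": 0, "rz": 0}
    - {"x": 0, "y": -38, "z": 0, "rx": 0, "ry": 0, "rz": 0}
    - {"x": 0, "y": -38, "z": 0, "rx": 0, "ry": 0, "rz": 0}
    - {"x": 0, "y": -38, "z": 0, "rx": 0, "ry": 0, "rz": 0}
    - {"x": 0, "y": -38, "z": 0, "rx": 0, "ry": 0, "rz": 0}
    - {"x": 0, "y": -20, "z": 0, "rx": 0, "ry": 0, "rz": 0}
    - {"x": 0, "y": 0, "z": 0, "rx": 0, "ry": 0, "rz": 0}
    - {"x": 0, "y": 0, "z": 0, "rx": 0, "ry": 0, "rz": 0}

```text
clock: 32.15
tool_pos: [0.5848, 0.0654, 0.2356]
tcp_rot: [-0.0, 0.999, -0.037, 0.0]
contact_force: [0.3, -0.6, 0.1]
width: 0.763
```

```bash
python3 ovr.py pics/g9.png .5585 -.2405 .016
python3 - <<'E'
from m import *
d=ctrl.snapshot("top");im=d["img"];B=((0,100,40),(16,255,200))
print("knob",circ(d,blob(im,*B,(335,365,200,225)),.138))
print("obl top",rect(d,blob(im,(0,0,165),(180,80,255),(370,415,185,248),5),.076))
a=cv2.imread("pics/g9.png");c=cv2.resize(ctrl.snapshot("side")["img"][100:200,265:365],None,fx=4,fy=4,interpolation=cv2.INTER_CUBIC)
t=cv2.resize(im[165:265,310:410],None,fx=4,fy=4,interpolation=cv2.INTER_CUBIC)
cv2.imwrite("pics/g9.png",np.vstack([cv2.resize(a,None,fx=.5,fy=.5),np.zeros((0,400,3),np.uint8),cv2.resize(np.hstack([t,c]),(400,200))]) if 0 else np.vstack([np.hstack([t,c]),cv2.resize(a,(800,200))[:200] if 0 else np.hstack([cv2.resize(a,(400,200)),np.zeros((200,400,3),np.uint8)])]))
E
```

```text
[0.58481912 0.06536541 0.23556892] [ 0.26181119 -0.57218689  0.12033133]
knob [ 558.5 -241.7   26.5   28.3]
obl top [ 545.8 -389.4   71.4  178.9   -4.   546.2 -389.6]
```

View pics/g9.png

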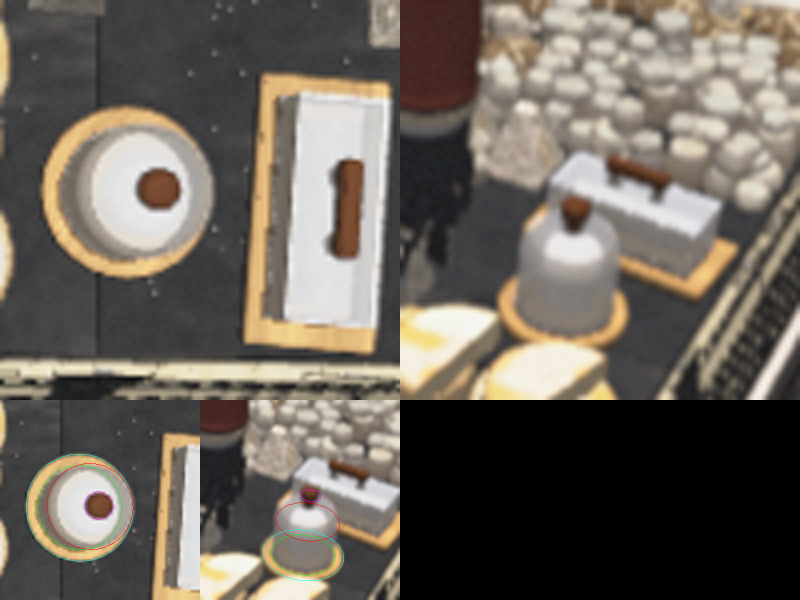

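Both covers stand level on their boards: the round knob is at about (159,189) and the oblong bar at about (347,208) in the top crop. The gripper is clear, so I'm handing in.

```bash
python3 -c "
from bench import ctrl
print(ctrl.finish_job())"
```

```text
the job is handed in; nothing more can be done
None
```

The cheeses are put away and the job is handed in, at about 32 s on the clock out of the 72 s allowed.

- **Log:** it lies lengthwise on the oblong board's step. The camera put its centre about 1 mm from the board's centre, with its angle about 1.5° off the board's (the fit is rough).
- **Oblong cover:** it went down level and was released only after touching the board. Its rim was at the height of the flat top to within about 1 mm, and its angle matched the board's.
- **Round cover:** it went down the same way and was released on a light touch (about 3 N). Its knob is about 1 mm from the round board's centre. No contact with the step or the drum showed on the way down.
- **Left alone:** I did not reach for the square cover or the red look-alike, and the gripper was clear of everything at the end.

**Disagreements and gaps:** the arm's own x reading ran 2 to 3 mm higher than the camera's throughout, so I corrected for it. The last camera fit of the oblong cover's top was about 2 mm off the board's centre, which is within the calibration error and the 3 mm of play. I did not measure the drum again under its cover.

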